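# Wedge the rocking tool chest

## Task

The low wooden tool chest rocks because one of its feet, the one nearest the wooden wedge, is too short. Press down on the steel plate on the corner above the short foot until you feel the chest rock, then, with the fingertips and without picking it up, push the wooden wedge thin end first in under that foot until the chest stands level and no longer rocks; do not shove the chest out of its place, and leave the other things alone. Finish while still pressing firmly down on that same steel plate, with the chest staying level under the push.

Things in the scene. Friction and masses are not known exactly. Their poses are not given: they have to be found in the camera images.
- chest: Plywood tool chest, about 2.5 kg, loose: 290 (its x) by 260 (y) by 45 mm high on 22 mm feet, top 67 mm above the bench. Origin on the bench plane under its centre, z up. Brass drawer knobs on its -x face. Four dark 24 by 24 mm feet centred at x = +-120, y = +-105 mm, a steel plate on the top above each. The foot at (-120, -105) is short; the chest rests level on the other three.
- corner_plate: Steel plate on the chest's top corner above the short foot: 50 by 50 by 3 mm, fixed flat on the top; the other three plates look the same. Origin at its underside's centre, 67 mm above the bench; upper face 3 mm higher. Press here: unwedged, this corner tips down onto the bench at about 1 to 3 N and comes back up when released.
- short_foot (a point): Chest-fixed point on the bench plane under the short foot's centre; the foot's underside hangs 6 to 10 mm (unknown) above it. Foot's outer side, where the wedge goes in, is 12 mm from it towards the chest's -y; the chest's wall 25 mm. The wedge slides freely (under 1 N) until it meets the foot; then resistance climbs: about 5 N is snug, at about 10 N the chest slides away.
- wedge: Loose 80 g light-wood wedge flat on the bench at the chest's -y side, roughly in line with the short foot, thin end towards it. 150 mm long (its y), 50 mm wide (x). Top slopes evenly from 18 mm thick at the flat square tail (y = -75) to 3 mm at the thin end (y = +75). Origin at the centre of the underside, z up.
- wedge_tip (a point): Middle of the wedge's thin end, on its underside.
- offcut: Bystander: dark wood block 50 by 90 by 40 mm lying on the bench near the wedge. Origin under its centre.
- jar: Bystander: closed glass jar, 64 mm across, 85 mm high. Origin under its centre.
- mallet: Bystander: wooden mallet lying on the bench, head 100 mm long and 70 mm across, handle along its +y, 200 mm. Origin under the head's middle.
Mind the look-alikes: they are no part of the job. Of the things shaped like the wedge, the wood one is meant.

How it is judged:
By the outcome, as a careful person would: the job done as asked, in the order asked, and still so for the second after the job is handed in, while the arm keeps its last pose, push and grip.
It also fails if it takes over 72 s, if anything falls off the work surface, if the arm or the gripper's body presses on something with over 40 N, if the wrist force passes 120 N, or if a joint passes its speed limit or range.

## Robot

A 6-joint arm with a two-finger parallel gripper is mounted at the origin on the work surface. World frame = base frame: x ahead of the robot, y to its left, z up, the work surface at z = 0. Lengths are in m, angles in rad, forces in N, time in s.
With the tool pointing down it reaches from about 0.15 to 0.775 m from the base axis. Payload 6.1 kg.
Tool frame: the origin (TCP) lies between the finger pads; the fingertips stand 22 mm ahead of it and the grasp point (between the pads) lies 3 mm ahead of it; z points along the fingers, y is the direction in which the jaws open and shut (so a half turn about z gives the same grasp; the last joint's range is limited). The gripper opens to 85 mm and grips with 20 to 120 N. Pads are 22 mm wide; open, the fingers measure 114 mm over their backs; the gripper's body (76 mm by 85 mm) begins 54 mm behind the grasp point. The pads swing forward as they close: fully open they stand 13 mm farther back than shut.
Start: joints at [1.207, 0.126, -0.04, 1.405, 0, 1.571], TCP at [0.187, 0.491, 0.253] pointing down, gripper open.
Joint ranges: [-2.72, 2.72], [-0.95, 1.95], [-1.27, 1.35], [-1.78, 2.02], [-1.46, 1.47], [-3.14, 3.14]. Speed limits (rad/s): [2.39, 2.39, 3.01, 3.14, 3.14, 3.14].

## Interface

Orientations are given as a unit quaternion [w, x, y, z].
In Python, from cell import status, imaging, robot gives the robot as it stands.
- The arm moves only by the tool apply_moves, never from a script. Its argument "steps" is a list that holds one entry, the list of rows, each a list of 6 numbers: the shift along the tool's x, y, z in units of 150 mm (1.0 is 150 mm), then the turn, a rotation vector about the tool's x, y, z in units of 90 degrees (1.0 is 90 degrees). A call has 1 to 5 rows; each row is the pose to reach, as a shift and turn from the pose commanded when the call began, along the tool's axes at that moment; what a row does not reach only later rows make up. A row lasts 1/8 s, in which the tool goes at most 62.5 mm and 10.7 degrees, less where a joint would pass 70% of its speed; a pose out of reach is approached as far as the arm can. A call with a number of a shift or a turn outside -1 to 1 is refused whole. A call with a gripper value outside its range is refused whole. "gripper" is the finger opening in mm, from 0 to 85.4, set as the call begins (left out, the last holds). The fingers move at their own pace and stop on an object; the grip force is fixed at half the most. Time passes only in rows, so rows that repeat a pose let the fingers close. It gives the time, the measured TCP pose, the force and the opening at its end, in the units of the state.
- status.read_state(): the state, without advancing time (a new reading comes with each control period).
- imaging.get_image(name): name is "side" or "top" or "wrist"; returns a dict with "img" (400x640x3 uint8, red, green, blue), "camera_matrix" (3x3 intrinsics, pixels), "distortion" ([k1, k2, p1, p2, k3] as OpenCV has them; the pictures are not rectified), "cam_to_world" (4x4, takes a point from camera to world coordinates). Camera axes: x right, y up, looking along -z (the intrinsics and any distortion apply to the point x, -y, -z); pixel columns grow to the right and rows downward; lengths in m; the calibration is good to about 2 mm. A picture is of the moment at which its call begins. There is no depth.
- robot.job_done(): hands the job in, once; it reports no verdict.
The state is a dict: "time_s": time; "joint_pos": joint angles; "qvel": joint speeds; "joint_torque": joint torques, N m; "position": TCP position; "eef_rot": TCP orientation; "force": force on the tool from outside, world axes, zero at the start; "torque": the same for the moment, N m; "width": finger opening in m.
Only numpy, scipy, OpenCV 4.12 (cv2) and the standard library are available. Lean on these libraries where they do the work, as an engineer would, in place of code of your own. Each camera call takes 0.05 s, during which the arm holds its last target.

## Working session

There is one attempt and no reset: what is moved stays moved. The work goes in short steps, Python scripts to look and compute and a tool call to move; the robot and the scene stay as the last step left them, time stands still between calls to the robot, and variables do not carry over. Pictures are saved under pics/ and viewed, and the job is handed in when it is done.

Besides the shell and the picture viewer there is one more tool, called after ">>>" as name(argument=value, ...) on one line, values as JSON. apply_moves: Moves the arm, as the interface text tells. Its arguments: {"type":"object","properties":{"steps":{"type":"array"},"gripper":{"type":"number"}},"required":["steps"]}

```bash
ls; mkdir -p pics
python3 - <<'E'
from cell import status, imaging
import cv2
for n in ["side","top","wrist"]:
    d=imaging.get_image(n); cv2.imwrite(f"pics/{n}0.png",d["img"][:,:,::-1])
    print(n,d["camera_matrix"].tolist(),d["distortion"],d["cam_to_world"].round(4).tolist())
print(status.read_state())
E
```

```text
pics
side [[401.9307890994361, 0.0, 315.3616837406699], [0.0, 401.9307890994361, 200.2219200874551], [0.0, 0.0, 1.0]] [-0.07832895  0.          0.          0.          0.        ] [[-0.996, 0.0542, -0.0714, 0.5266], [-0.0884, -0.7245, 0.6835, 0.7723], [-0.0147, 0.6871, 0.7264, 0.7547], [0.0, 0.0, 0.0, 1.0]]
top [[497.5487385769984, 0.0, 321.8471221356972], [0.0, 497.5487385769984, 192.56566135189593], [0.0, 0.0, 1.0]] [-0.08613761  0.          0.          0.          0.        ] [[-0.017, 0.9974, -0.0696, 0.5262], [-0.9996, -0.0184, -0.0202, 0.1274], [-0.0215, 0.0693, 0.9974, 1.0769], [0.0, 0.0, 0.0, 1.0]]
wrist [[320.4805781897011, 0.0, 315.68428382897866], [0.0, 320.4805781897011, 207.99715370753216], [0.0, 0.0, 1.0]] [0.00784761 0.         0.         0.         0.        ] [[0.3556, -0.8972, -0.2619, 0.12], [0.9346, 0.341, 0.1008, 0.514], [-0.0011, -0.2807, 0.9598, 0.3717], [0.0, 0.0, 0.0, 1.0]]
{'time_s': 0.15, 'joint_pos': array([ 1.20702630e+00,  1.26249514e-01, -4.03581805e-02,  1.40540431e+00,
       -2.53182139e-05,  1.57080324e+00]), 'qvel': array([-0.00046057, -0.00293425,  0.00341829,  0.00116565,  0.00016117,
        0.00105384]), 'joint_torque': array([-3.76243006e-04, -4.36276424e+01,  3.53150046e+01,  1.35724797e-02,
       -9.73523402e-05,  1.49566461e-05]), 'position': array([0.18670016, 0.49037641, 0.25271127]), 'eef_rot': array([-9.74959545e-05,  1.80887168e-01,  9.83503667e-01, -6.00102971e-04]), 'force': array([0.45565735, 0.33834481, 1.49359188]), 'torque': array([ 0.014424  , -0.01032167, -0.00354661]), 'width': 0.08534323195583082}
```

View pics/top0.png

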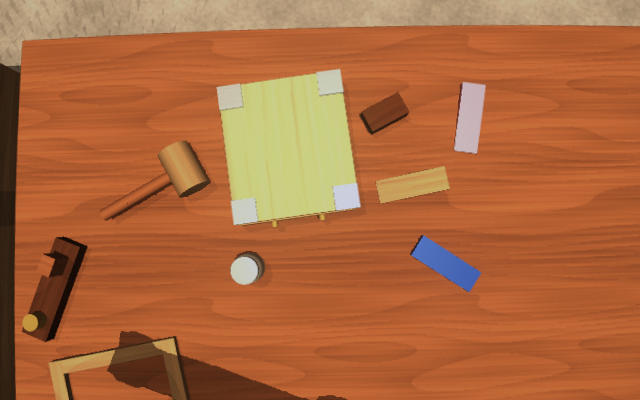

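View pics/side0.png

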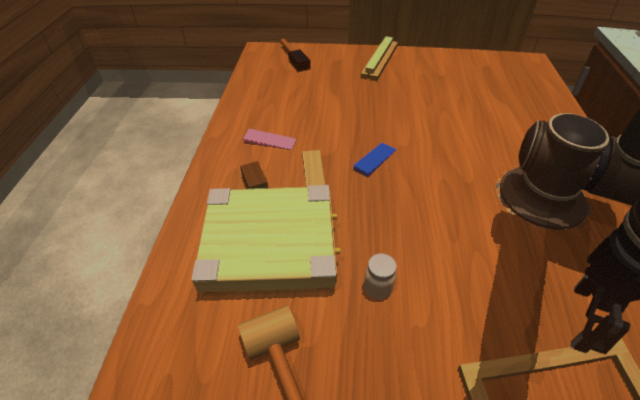

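View pics/wrist0.png

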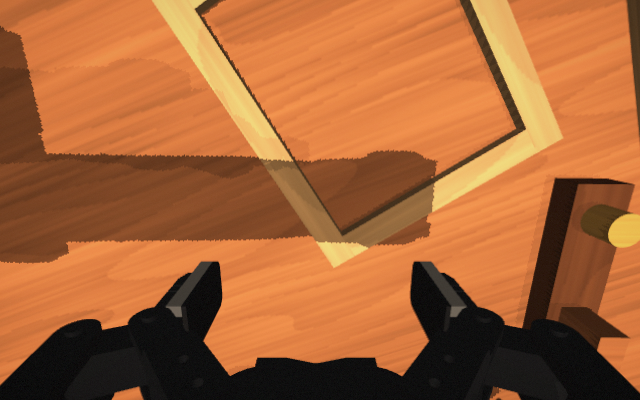

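The top view has image right at about -y and image up at about +x. The chest's plates are at (230,97), (330,82), (244,211) and (346,196). The knobs on the bottom edge mark -x, so the short foot's plate is at (346,196). The wood wedge is at (413,185), with blue and pink look-alikes nearby and the offcut at (385,113).

```bash
cat > h.py <<'E'
import numpy as np, cv2
from cell import status, imaging
def ray(d,px):
    p=cv2.undistortPoints(np.array(px,float).reshape(-1,1,2),d["camera_matrix"],d["distortion"]).reshape(-1,2)
    c=np.c_[p[:,0],-p[:,1],-np.ones(len(p))]
    T=d["cam_to_world"]; return T[:3,3],c@T[:3,:3].T
def onz(d,px,z):
    o,r=ray(d,px); z=np.broadcast_to(z,len(r)); return o+r*((z-o[2])/r[:,2])[:,None]
def proj(d,P):
    T=d["cam_to_world"]; c=(np.atleast_2d(P)-T[:3,3])@T[:3,:3]
    c=c*[1,-1,-1]
    return cv2.projectPoints(c,np.zeros(3),np.zeros(3),d["camera_matrix"],d["distortion"])[0].reshape(-1,2)
E
python3 - <<'E'
from h import *
d=imaging.get_image("top"); im=d["img"]
c=im[150:230,300:470][:,:,::-1]
cv2.imwrite("pics/c1.png",cv2.resize(c,None,fx=4.7,fy=4.7,interpolation=cv2.INTER_CUBIC))
d2=imaging.get_image("side")
c=d2["img"][135:235,270:370][:,:,::-1]
cv2.imwrite("pics/c2.png",cv2.resize(c,None,fx=6,fy=6,interpolation=cv2.INTER_CUBIC))
for p in [(413,185),(440,180),(390,190),(346,196),(330,82),(290,150),(360,180),(365,190),(413,210)]: print(p,im[p[1],p[0]],cv2.cvtColor(im[p[1]:p[1]+1,p[0]:p[0]+1],cv2.COLOR_RGB2HSV)[0,0])
E
```

```text
(413, 185) [200 160  90] [ 19 140 200]
(440, 180) [199 151  86] [ 17 145 199]
(390, 190) [200 156  90] [ 18 140 200]
(346, 196) [202 206 222] [114  23 222]
(330, 82) [200 204 182] [ 35  28 204]
(290, 150) [203 208 128] [ 32  98 208]
(360, 180) [184 100  54] [ 11 180 184]
(365, 190) [186 101  55] [ 11 180 186]
(413, 210) [180  94  49] [ 10 186 180]
```

View pics/c1.png

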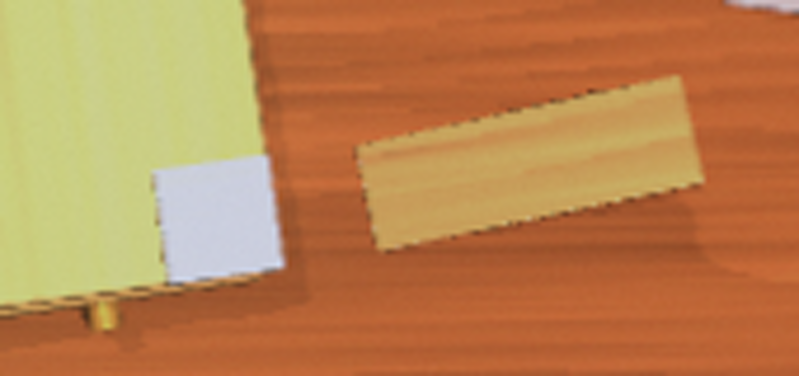

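View pics/c2.png

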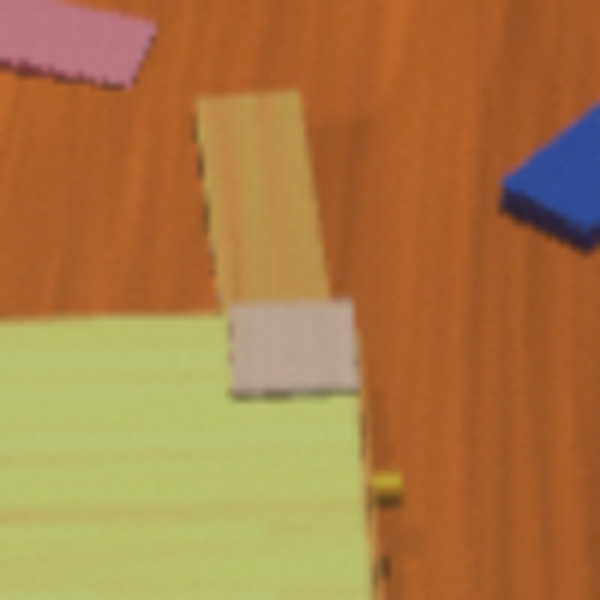

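```bash
cat > m.py <<'E'
from h import *
def measure():
    d=imaging.get_image("top"); hsv=cv2.cvtColor(d["img"],cv2.COLOR_RGB2HSV)
    # wedge
    m=cv2.inRange(hsv,(14,80,120),(24,175,255)); m[:,:362]=0; m[:150]=0; m[215:]=0; m[:,470:]=0
    cs,_=cv2.findContours(m,0,1); c=max(cs,key=cv2.contourArea)
    b=cv2.boxPoints(cv2.minAreaRect(c)); 
    P=onz(d,b,0.0)
    # chest top+plates
    k=cv2.inRange(hsv,(26,0,150),(130,130,255)); k[:,:200]=0;k[:,365:]=0;k[:60]=0;k[235:]=0
    cs,_=cv2.findContours(k,0,1); c2=max(cs,key=cv2.contourArea); b2=cv2.boxPoints(cv2.minAreaRect(c2))
    return d,b,c,b2,c2
if __name__=="__main__":
    d,b,c,b2,c2=measure()
    w0=cv2.minAreaRect(c); print("wedge px",b.tolist(),"chest px",b2.tolist())
    # wedge: right ones are tail z=.018, left tip .003
    z=np.where(b[:,0]>b[:,0].mean(),.018,.003)
    P=onz(d,b,z); print("wedge corners",P.round(4).tolist())
    t=P[b[:,0]<b[:,0].mean()].mean(0); a=P[b[:,0]>b[:,0].mean()].mean(0)
    print("tip",t,"tail",a,"len",np.linalg.norm((t-a)[:2]),"yaw dir",np.degrees(np.arctan2(*(t-a)[1::-1])))
    # chest: contour to world z=.067, rect there
    Q=onz(d,c2.reshape(-1,2),.068)
    r=cv2.minAreaRect((Q[:,:2]*1000).astype(np.float32)); print("chest rect mm",r)
    print(cv2.boxPoints(r).round(1).tolist())
E
python3 m.py
```

```text
wedge px [[374.6805114746094, 180.330322265625], [444.4693298339844, 165.15884399414062], [449.5144348144531, 188.36642456054688], [379.7256164550781, 203.53790283203125]] chest px [[214.55996704101562, 86.92001342773438], [339.5799865722656, 69.05999755859375], [359.1999816894531, 206.39999389648438], [234.17996215820312, 224.260009765625]]
wedge corners [[0.6256, 0.0343, 0.003], [0.6541, -0.1149, 0.018], [0.6041, -0.124, 0.018], [0.5751, 0.0246, 0.003]]
tip [0.60034804 0.02945404 0.003     ] tail [ 0.62907846 -0.1194609   0.018     ] len 0.15166112366512363 yaw dir 100.92000344095368
chest rect mm ((694.2742919921875, 217.72152709960938), (288.4390869140625, 257.3448791503906), 7.006570339202881)
[[535.4000244140625, 327.79998779296875], [566.7999877929688, 72.4000015258789], [853.0999755859375, 107.5999984741211], [821.7000122070312, 363.0]]
```

```bash
cat > go.py <<'E'
# usage: go.py x y z yaw(deg of tool x)
import sys
from h import *
from scipy.spatial.transform import Rotation as R
s=status.read_state(); q=s["eef_rot"]; A=R.from_quat([q[1],q[2],q[3],q[0]])
x,y,z,w=map(float,sys.argv[1:5]); c,n=np.cos(np.radians(w)),np.sin(np.radians(w))
B=R.from_matrix(np.array([[c,n,0],[n,-c,0],[0,0,-1]]))
print("t",s["time_s"],"pos",s["position"].round(4),"F",s["force"].round(2),"j",s["joint_pos"].round(2))
print("shift units",(A.inv().apply(np.array([x,y,z])-s["position"])/.15).round(3),"turn units",((A.inv()*B).as_rotvec()/(np.pi/2)).round(3))
E
python3 go.py .588 .099 .15 97
```

```text
t 0.3 pos [0.1868 0.4905 0.253 ] F [-0.16  0.13  0.86] j [ 1.21  0.13 -0.04  1.41 -0.    1.57]
shift units [-3.429 -1.487  0.688] turn units [-0.     0.     0.691]
```

>>> apply_moves(steps=[[[-0.4,-0.15,0,0,0,0.1],[-0.8,-0.3,0,0,0,0.2],[-1,-0.43,0,0,0,0.3],[-1,-0.43,0,0,0,0.35],[-1,-0.43,0,0,0,0.35]]], gripper=0)

```text
time_s: 0.92
position: [0.3044, 0.3766, 0.2533]
eef_rot: [-0.0, 0.441, 0.897, 0.0]
force: [-1.6, -0.2, -1.1]
width: -0.0004
```

```bash
python3 go.py .588 .099 .15 97
```

```text
t 0.925 pos [0.3044 0.3766 0.2533] F [-1.56 -0.16 -1.13] j [ 0.89  0.05 -0.12  1.4   0.    1.8 ]
shift units [-2.62   0.367  0.689] turn units [ 0.   -0.    0.34]
```

>>> apply_moves(steps=[[[-0.4,0.05,0,0,0,0.1],[-0.8,0.1,0,0,0,0.2],[-1,0.14,0,0,0,0.3],[-1,0.14,0,0,0,0.34],[-1,0.14,0,0,0,0.34]]])

```text
time_s: 1.55
position: [0.4123, 0.2712, 0.2531]
eef_rot: [-0.0, 0.661, 0.75, -0.0]
force: [1.0, 0.3, -0.2]
width: 0.0
```

```bash
python3 go.py .588 .099 .15 97
```

```text
t 1.55 pos [0.4123 0.2712 0.2531] F [ 1.01  0.27 -0.23] j [ 0.58  0.07 -0.11  1.4   0.    2.03]
shift units [-1.285  1.019  0.687] turn units [-0.     0.     0.002]
```

>>> apply_moves(steps=[[[-0.3,0.24,0.1,0,0,0],[-0.6,0.48,0.2,0,0,0],[-0.9,0.72,0.3,0,0,0],[-1,0.9,0.4,0,0,0],[-1,1,0.5,0,0,0]]])

```text
time_s: 2.17
position: [0.5806, 0.1404, 0.1774]
eef_rot: [-0.0, 0.662, 0.75, -0.0]
force: [-0.1, 0.6, 1.0]
width: 0.0004
```

```bash
python3 go.py .588 .099 .105 97
```

```text
t 2.175 pos [0.5806 0.1404 0.1774] F [-0.13  0.57  1.03] j [ 0.24  0.27 -0.03  1.27  0.    1.68]
shift units [-0.28   0.015  0.483] turn units [-0.    -0.     0.001]
```

>>> apply_moves(steps=[[[-0.28,0.015,0.0,0,0,0],[-0.28,0.015,0.25,0,0,0],[-0.28,0.015,0.48,0,0,0],[-0.28,0.015,0.48,0,0,0]]])

```text
time_s: 2.68
position: [0.5846, 0.1003, 0.1035]
eef_rot: [-0.002, 0.661, 0.75, -0.002]
force: [0.5, -0.0, 0.0]
width: 0.0
```

```bash
python3 go.py .588 .099 .092 97
python3 - <<'E'
from h import *
d=imaging.get_image("top"); cv2.imwrite("pics/t1.png",cv2.resize(d["img"][120:250,250:480,::-1],None,fx=3.4,fy=3.4))
d=imaging.get_image("wrist"); cv2.imwrite("pics/w1.png",d["img"][:,:,::-1])
d=imaging.get_image("side"); cv2.imwrite("pics/s1.png",cv2.resize(d["img"][120:300,180:420,::-1],None,fx=3.3,fy=3.3))
E
```

```text
t 2.675 pos [0.5846 0.1003 0.1035] F [ 0.5  -0.02  0.01] j [ 0.17  0.3  -0.16  1.12  0.    1.61]
shift units [-0.011  0.022  0.077] turn units [-0.004  0.     0.003]
```

View pics/w1.png

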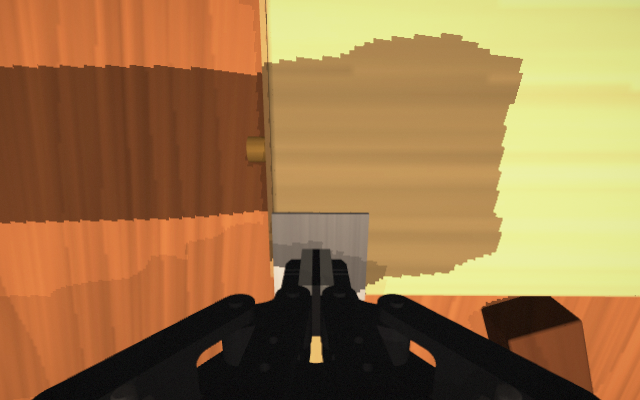

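View pics/s1.png

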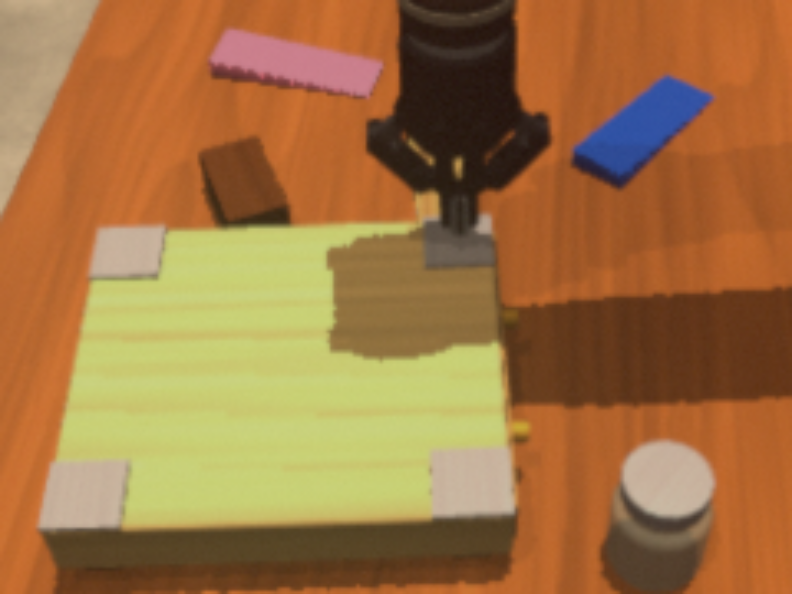

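The fingertips are above the correct plate: (320,250) in the wrist view, next to the knobbed -x edge. Next I press down gently.

>>> apply_moves(steps=[[[0,0.015,0.03,0,0,0],[0,0.015,0.05,0,0,0],[0,0.015,0.06,0,0,0],[0,0.015,0.07,0,0,0],[0,0.015,0.07,0,0,0]]])

```text
time_s: 3.45
position: [0.5891, 0.0994, 0.0956]
eef_rot: [-0.0, 0.662, 0.749, -0.0]
force: [-0.1, -0.2, -0.2]
width: 0.0001
```

>>> apply_moves(steps=[[[0,0,0.01,0,0,0],[0,0,0.01,0,0,0],[0,0,0.01,0,0,0]]])

```text
time_s: 3.82
position: [0.5892, 0.0995, 0.0943]
eef_rot: [0.0, 0.662, 0.749, -0.0]
force: [0.4, 0.7, 0.2]
width: 0.0004
```

>>> apply_moves(steps=[[[0,0,0.01,0,0,0],[0,0,0.01,0,0,0],[0,0,0.01,0,0,0]]])

```text
time_s: 4.2
position: [0.5892, 0.0995, 0.0928]
eef_rot: [-0.0, 0.662, 0.749, -0.0]
force: [-0.2, -1.1, -0.0]
width: -0.0001
```

>>> apply_moves(steps=[[[0,0,0.01,0,0,0],[0,0,0.01,0,0,0],[0,0,0.01,0,0,0]]])

```text
time_s: 4.58
position: [0.5892, 0.0995, 0.0914]
eef_rot: [0.0, 0.662, 0.749, 0.0]
force: [1.0, 0.2, 0.1]
width: -0.0002
```

>>> apply_moves(steps=[[[0,0,0.01,0,0,0],[0,0,0.01,0,0,0],[0,0,0.01,0,0,0]]])

```text
time_s: 4.95
position: [0.5892, 0.0994, 0.0899]
eef_rot: [0.0, 0.662, 0.749, -0.0]
force: [-0.7, 0.1, 0.8]
width: -0.0
```

>>> apply_moves(steps=[[[0,0,0.01,0,0,0],[0,0,0.01,0,0,0],[0,0,0.01,0,0,0]]])

```text
time_s: 5.32
position: [0.5892, 0.0995, 0.0883]
eef_rot: [0.0, 0.662, 0.749, 0.0]
force: [-0.1, -1.1, 1.4]
width: 0.0002
```

>>> apply_moves(steps=[[[0,0,0.01,0,0,0],[0,0,0.01,0,0,0],[0,0,0.01,0,0,0]]])

```text
time_s: 5.7
position: [0.5892, 0.0995, 0.0868]
eef_rot: [-0.0, 0.662, 0.749, 0.0]
force: [-0.9, -0.8, 1.8]
width: 0.0
```

>>> apply_moves(steps=[[[0,0,0.01,0,0,0],[0,0,0.01,0,0,0],[0,0,0.01,0,0,0]]])

```text
time_s: 6.08
position: [0.5892, 0.0995, 0.0853]
eef_rot: [-0.0, 0.662, 0.749, 0.0]
force: [-0.9, -0.8, 2.0]
width: -0.0002
```

>>> apply_moves(steps=[[[0,0,0.01,0,0,0],[0,0,0.01,0,0,0],[0,0,0.01,0,0,0]]])

```text
time_s: 6.45
position: [0.5892, 0.0994, 0.0838]
eef_rot: [0.0, 0.662, 0.749, -0.0]
force: [-1.2, -1.4, 1.9]
width: 0.0001
```

>>> apply_moves(steps=[[[0,0,0.01,0,0,0],[0,0,0.01,0,0,0],[0,0,0.01,0,0,0]]])

```text
time_s: 6.82
position: [0.5892, 0.0993, 0.0833]
eef_rot: [0.0, 0.662, 0.749, 0.0]
force: [-3.6, -1.1, 8.7]
width: 0.0004
```

>>> apply_moves(steps=[[[0,0,0.01,0,0,0],[0,0,0.01,0,0,0],[0,0,0.01,0,0,0]]])

```text
time_s: 7.2
position: [0.5893, 0.0993, 0.0831]
eef_rot: [0.001, 0.662, 0.749, 0.001]
force: [-5.5, -2.5, 16.3]
width: -0.0001
```

The corner tipped from TCP z ≈ 0.091 at 1–2 N and bottomed out at 0.083, so the gap is about 7.5–8 mm. I'll release and move behind the wedge.

>>> apply_moves(steps=[[[0,0,-0.03,0,0,0],[0,0,-0.06,0,0,0],[0,0,-0.1,0,0,0],[0,0,-0.3,0,0,0],[0,0,-0.4,0,0,0]]])

```text
time_s: 7.82
position: [0.5897, 0.0996, 0.1422]
eef_rot: [0.0, 0.662, 0.749, 0.001]
force: [0.7, -0.2, -0.8]
width: 0.0002
```

>>> apply_moves(steps=[[[-0.3,0,0,0,0,0],[-0.6,0,0,0,0,0],[-0.9,0,0,0,0,0],[-1,0,0,0,0,0],[-1,0,0,0,0,0]]])

```text
time_s: 8.45
position: [0.6076, -0.0499, 0.1405]
eef_rot: [-0.0, 0.663, 0.749, 0.0]
force: [-0.5, 1.4, 0.7]
width: 0.0001
```

```bash
python3 go.py .637 -.16 .08 101
```

```text
t 8.45 pos [ 0.6076 -0.0499  0.1405] F [-0.46  1.39  0.68] j [-0.08  0.31 -0.06  1.2   0.    1.37]
shift units [-0.752  0.106  0.403] turn units [-0.    -0.    -0.045]
```

>>> apply_moves(steps=[[[-0.3,0.05,0,0,0,-0.02],[-0.6,0.1,0,0,0,-0.045],[-0.75,0.105,0.1,0,0,-0.045],[-0.75,0.105,0.4,0,0,-0.045],[-0.75,0.105,0.4,0,0,-0.045]]])

```text
time_s: 9.07
position: [0.634, -0.1573, 0.0762]
eef_rot: [-0.004, 0.635, 0.772, -0.002]
force: [-1.2, -0.8, 0.1]
width: 0.0001
```

```bash
python3 go.py .637 -.16 .032 101; python3 m.py
python3 - <<'E'
from h import *
d=imaging.get_image("top"); cv2.imwrite("pics/t2.png",cv2.resize(d["img"][120:250,250:480,::-1],None,fx=3.4,fy=3.4))
d=imaging.get_image("wrist"); cv2.imwrite("pics/w2.png",d["img"][:,:,::-1])
E
```

```text
t 9.075 pos [ 0.634  -0.1573  0.0762] F [-1.22 -0.79  0.05] j [-0.24  0.42 -0.04  1.12  0.    1.13]
shift units [-0.023  0.018  0.295] turn units [-0.005 -0.003  0.001]
wedge px [[374.65997314453125, 180.37998962402344], [443.95672607421875, 165.11122131347656], [449.02496337890625, 188.11314392089844], [379.72821044921875, 203.3819122314453]] chest px [[214.53997802734375, 86.78001403808594], [339.55999755859375, 68.91999816894531], [359.20001220703125, 206.3999786376953], [234.17999267578125, 224.25999450683594]]
wedge corners [[0.6255, 0.0343, 0.003], [0.6542, -0.1138, 0.018], [0.6046, -0.123, 0.018], [0.5754, 0.0246, 0.003]]
tip [0.60046286 0.02947066 0.003     ] tail [ 0.6294201  -0.11839425  0.018     ] len 0.15067366443542102 yaw dir 101.08033527772223
chest rect mm ((694.425048828125, 217.78457641601562), (288.48095703125, 257.4953918457031), 7.068192481994629)
[[535.4000244140625, 327.79998779296875], [567.0999755859375, 72.30000305175781], [853.4000244140625, 107.80000305175781], [821.7000122070312, 363.29998779296875]]
```

View pics/w2.png

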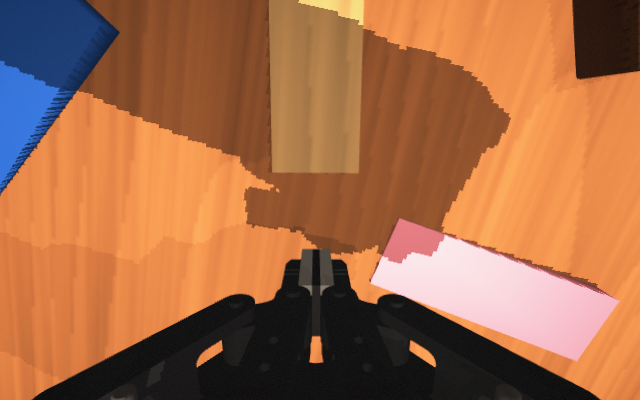

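View pics/t2.png

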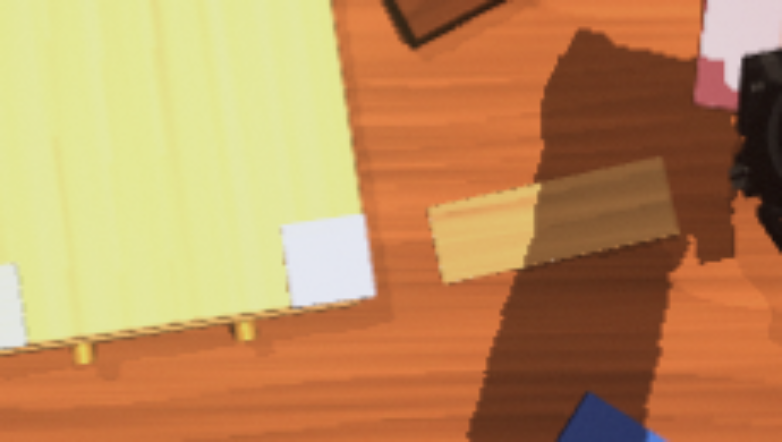

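Run:
```python
from h import *
d=imaging.get_image("top")
print(onz(d,[(455,151),(477,153),(485,85),(463,83)],.015).round(4).tolist())
d=imaging.get_image("wrist")
p=onz(d,[(372,282),(400,220),(618,300)],.018); print(p.round(4).tolist())
w=onz(d,[(273,173),(359,172)],.018); print("tail",w.round(4).tolist())
s=status.read_state()
a=np.radians(101); X=np.array([np.cos(a),np.sin(a)]);Y=np.array([np.sin(a),-np.cos(a)])
for q in np.r_[p,w]: e=q[:2]-s["position"][:2]; print((e@X).round(4),(e@Y).round(4))
```

```text
[[0.6848, -0.1396, 0.015], [0.6797, -0.1873, 0.015], [0.8295, -0.212, 0.015], [0.8345, -0.1636, 0.015]]
[[0.6795, -0.1844, 0.018], [0.686, -0.1405, 0.018], [0.8389, -0.1661, 0.018]]
tail [[0.6063, -0.127, 0.018], [0.655, -0.1168, 0.018]]
-0.0333 0.0357
0.0085 0.0504
-0.0457 0.1957
0.037 -0.0252
0.0377 0.0245
```

>>> apply_moves(steps=[[[0,0,0.1,0,0,0],[0,0,0.2,0,0,0],[0,0,0.28,0,0,0],[0,0,0.28,0,0,0]]])

```text
time_s: 9.82
position: [0.6359, -0.1589, 0.0369]
eef_rot: [-0.001, 0.635, 0.772, -0.001]
force: [0.5, 0.4, 0.1]
width: 0.0004
```

```bash
python3 go.py .6315 -.130 .031 101
```

```text
t 9.825 pos [ 0.6359 -0.1589  0.0369] F [0.52 0.37 0.15] j [-0.24  0.45 -0.1   1.03  0.    1.13]
shift units [0.194 0.008 0.039] turn units [-0.002 -0.001  0.001]
```

>>> apply_moves(steps=[[[0.05,0,0.035,0,0,0],[0.1,0,0.035,0,0,0],[0.15,0,0.035,0,0,0],[0.2,0,0.035,0,0,0],[0.25,0,0.035,0,0,0]]])

```text
time_s: 10.45
position: [0.63, -0.1219, 0.0339]
eef_rot: [0.0, 0.635, 0.772, 0.0]
force: [-0.3, -0.3, 0.1]
width: 0.0001
```

>>> apply_moves(steps=[[[0.05,0,0,0,0,0],[0.1,0,0,0,0,0],[0.15,0,0,0,0,0],[0.2,0,0,0,0,0],[0.2,0,0,0,0,0]]])

```text
time_s: 11.08
position: [0.6238, -0.0921, 0.0334]
eef_rot: [-0.0, 0.635, 0.772, 0.0]
force: [-0.6, 0.2, 0.3]
width: -0.0002
```

```bash
python3 go.py .612 -.027 .031 101; python3 m.py
python3 - <<'E'
from h import *
d=imaging.get_image("top"); cv2.imwrite("pics/t3.png",cv2.resize(d["img"][120:250,250:480,::-1],None,fx=3.4,fy=3.4))
d=imaging.get_image("wrist"); cv2.imwrite("pics/w3.png",d["img"][:,:,::-1])
E
```

```text
t 11.075 pos [ 0.6238 -0.0921  0.0334] F [-0.61  0.15  0.29] j [-0.15  0.4  -0.17  1.    0.    1.23]
shift units [0.441 0.007 0.016] turn units [-0.    -0.     0.002]
wedge px [[357.2039489746094, 184.7604217529297], [425.8643493652344, 169.25645446777344], [431.0693054199219, 192.3069610595703], [362.4089050292969, 207.81092834472656]] chest px [[214.53997802734375, 86.78001403808594], [339.55999755859375, 68.91999816894531], [359.20001220703125, 206.3999786376953], [234.17999267578125, 224.25999450683594]]
wedge corners [[0.6167, 0.0723, 0.003], [0.646, -0.0746, 0.018], [0.5964, -0.0842, 0.018], [0.5666, 0.0622, 0.003]]
tip [0.59161853 0.06725573 0.003     ] tail [ 0.62116511 -0.07938066  0.018     ] len 0.14958351614126003 yaw dir 101.39229997265547
chest rect mm ((694.432861328125, 217.73834228515625), (288.4969787597656, 257.57855224609375), 7.065466403961182)
[[535.4000244140625, 327.79998779296875], [567.0999755859375, 72.19999694824219], [853.4000244140625, 107.69999694824219], [821.7000122070312, 363.29998779296875]]
```

View pics/w3.png

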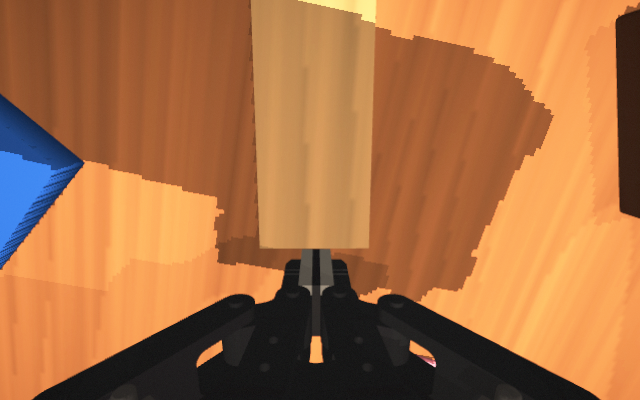

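View pics/t3.png

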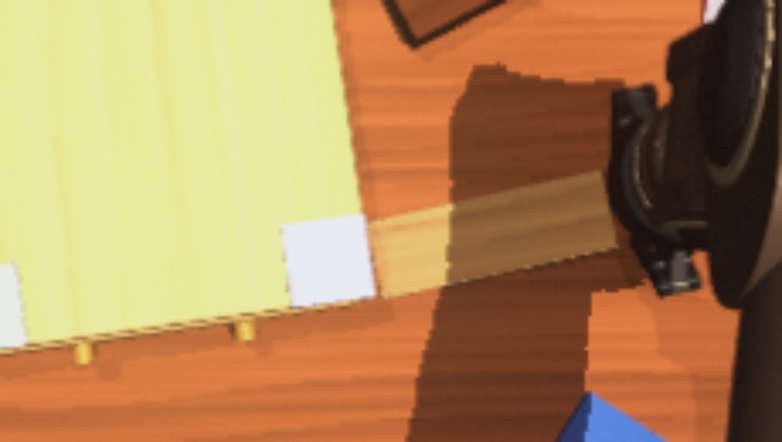

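The wedge is being pushed straight at the foot, with its tip now at the chest wall and the chest unmoved. I expect it to be snug after about 65 mm more.

>>> apply_moves(steps=[[[0.06,0,0,0,0,0],[0.12,0,0,0,0,0],[0.18,0,0,0,0,0],[0.24,0,0,0,0,0],[0.24,0,0,0,0,0]]])

```text
time_s: 11.85
position: [0.617, -0.0566, 0.0336]
eef_rot: [-0.0, 0.635, 0.773, 0.0]
force: [0.9, 0.2, 0.0]
width: -0.0002
```

>>> apply_moves(steps=[[[0.02,0,0,0,0,0],[0.04,0,0,0,0,0],[0.06,0,0,0,0,0],[0.06,0,0,0,0,0]]])

```text
time_s: 12.35
position: [0.6154, -0.0485, 0.0335]
eef_rot: [-0.0, 0.635, 0.772, 0.0]
force: [0.4, 0.4, 0.1]
width: 0.0001
```

```bash
python3 go.py .612 -.027 .031 101;  python3 m.py
```

```text
t 12.35 pos [ 0.6154 -0.0485  0.0335] F [0.42 0.45 0.09] j [-0.08  0.38 -0.2   0.99  0.    1.3 ]
shift units [0.145 0.006 0.017] turn units [ 0.    -0.     0.001]
wedge px [[357.07440185546875, 185.10829162597656], [405.75970458984375, 174.1540985107422], [410.8084716796875, 196.59312438964844], [362.1231689453125, 207.5473175048828]] chest px [[214.53997802734375, 86.78001403808594], [339.55999755859375, 68.91999816894531], [359.20001220703125, 206.3999786376953], [234.17999267578125, 224.25999450683594]]
wedge corners [[0.6159, 0.0726, 0.003], [0.6362, -0.0312, 0.018], [0.588, -0.0406, 0.018], [0.5672, 0.0628, 0.003]]
tip [0.59153351 0.06770589 0.003     ] tail [ 0.61211342 -0.03587662  0.018     ] len 0.10560714132168268 yaw dir 101.23726902419268
chest rect mm ((694.4328002929688, 217.7382049560547), (288.48480224609375, 257.5893249511719), 7.068192481994629)
[[535.4000244140625, 327.79998779296875], [567.0999755859375, 72.19999694824219], [853.4000244140625, 107.69999694824219], [821.7000122070312, 363.29998779296875]]
```

>>> apply_moves(steps=[[[0.02,0,0,0,0,0],[0.04,0,0,0,0,0],[0.06,0,0,0,0,0],[0.06,0,0,0,0,0]]])

```text
time_s: 12.9
position: [0.6136, -0.0395, 0.0335]
eef_rot: [-0.0, 0.635, 0.772, 0.0]
force: [-0.1, -0.6, -0.2]
width: 0.0001
```

>>> apply_moves(steps=[[[0.01,0,0,0,0,0],[0.02,0,0,0,0,0],[0.02,0,0,0,0,0]]])

```text
time_s: 13.28
position: [0.6131, -0.0368, 0.0335]
eef_rot: [-0.0, 0.635, 0.772, 0.0]
force: [-0.1, -0.6, 0.1]
width: 0.0001
```

>>> apply_moves(steps=[[[0.01,0,0,0,0,0],[0.02,0,0,0,0,0],[0.02,0,0,0,0,0]]])

```text
time_s: 13.65
position: [0.6125, -0.0338, 0.0336]
eef_rot: [-0.0, 0.635, 0.772, 0.0]
force: [0.3, 0.3, -0.3]
width: -0.0002
```

>>> apply_moves(steps=[[[0.01,0,0,0,0,0],[0.01,0,0,0,0,0],[0.01,0,0,0,0,0]]])

```text
time_s: 14.02
position: [0.6122, -0.0324, 0.0335]
eef_rot: [-0.0, 0.635, 0.772, 0.0]
force: [0.3, 0.0, -0.3]
width: -0.0
```

>>> apply_moves(steps=[[[0.01,0,0,0,0,0],[0.01,0,0,0,0,0],[0.01,0,0,0,0,0]]])

```text
time_s: 14.4
position: [0.6119, -0.031, 0.0336]
eef_rot: [-0.0, 0.635, 0.772, 0.0]
force: [0.8, -1.0, -1.1]
width: -0.0005
```

>>> apply_moves(steps=[[[0.01,0,0,0,0,0],[0.01,0,0,0,0,0],[0.01,0,0,0,0,0]]])

```text
time_s: 14.78
position: [0.6116, -0.0295, 0.0336]
eef_rot: [-0.0, 0.635, 0.772, 0.0]
force: [1.2, -0.9, 0.3]
width: 0.0001
```

>>> apply_moves(steps=[[[0.01,0,0,0,0,0],[0.01,0,0,0,0,0],[0.01,0,0,0,0,0]]])

```text
time_s: 15.15
position: [0.6114, -0.028, 0.0335]
eef_rot: [-0.0, 0.635, 0.772, 0.0]
force: [0.4, -0.5, -0.1]
width: -0.0001
```

>>> apply_moves(steps=[[[0.01,0,0,0,0,0],[0.01,0,0,0,0,0],[0.01,0,0,0,0,0]]])

```text
time_s: 15.52
position: [0.6111, -0.0266, 0.0335]
eef_rot: [-0.0, 0.635, 0.772, 0.0]
force: [0.2, 0.4, -0.1]
width: -0.0001
```

>>> apply_moves(steps=[[[0.01,0,0,0,0,0],[0.01,0,0,0,0,0],[0.01,0,0,0,0,0]]])

```text
time_s: 15.9
position: [0.6108, -0.0251, 0.0336]
eef_rot: [-0.0, 0.635, 0.772, 0.0]
force: [0.3, 0.0, 0.4]
width: 0.0
```

>>> apply_moves(steps=[[[0.01,0,0,0,0,0],[0.01,0,0,0,0,0],[0.01,0,0,0,0,0]]])

```text
time_s: 16.27
position: [0.6105, -0.0236, 0.0335]
eef_rot: [-0.0, 0.635, 0.772, 0.0]
force: [1.0, 0.4, 1.0]
width: -0.0
```

```bash
python3 m.py
python3 - <<'E'
from h import *
d=imaging.get_image("top"); cv2.imwrite("pics/t4.png",cv2.resize(d["img"][120:250,250:480,::-1],None,fx=3.4,fy=3.4))
d=imaging.get_image("wrist"); cv2.imwrite("pics/w4.png",d["img"][:,:,::-1])
E
```

```text
wedge px [[358.1853332519531, 184.53170776367188], [394.2438659667969, 176.80487060546875], [399.0731506347656, 199.34146118164062], [363.0146179199219, 207.06829833984375]] chest px [[214.5399932861328, 86.78001403808594], [339.70001220703125, 68.90000915527344], [359.34002685546875, 206.37998962402344], [234.17999267578125, 224.25999450683594]]
wedge corners [[0.6171, 0.0702, 0.003], [0.631, -0.0064, 0.018], [0.5826, -0.0154, 0.018], [0.5681, 0.0608, 0.003]]
tip [0.5926364  0.06551805 0.003     ] tail [ 0.60679504 -0.01088348  0.018     ] len 0.07770238239397702 yaw dir 100.49887485979188
chest rect mm ((694.4297485351562, 217.73773193359375), (288.4859313964844, 257.5986022949219), 7.070521354675293)
[[535.4000244140625, 327.79998779296875], [567.0999755859375, 72.19999694824219], [853.4000244140625, 107.69999694824219], [821.7000122070312, 363.29998779296875]]
```

View pics/w4.png

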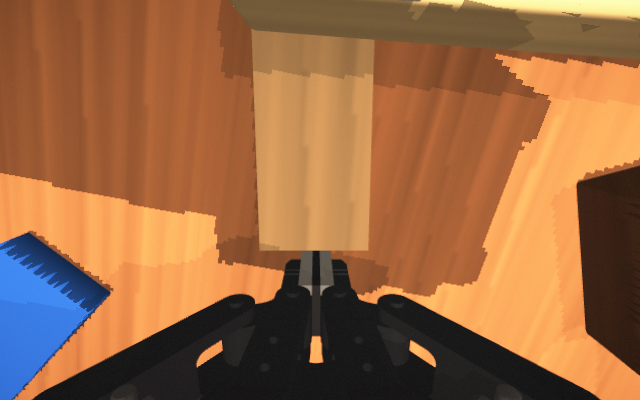

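>>> apply_moves(steps=[[[0.01,0,0,0,0,0],[0.01,0,0,0,0,0],[0.01,0,0,0,0,0]]])

```text
time_s: 16.8
position: [0.6102, -0.0221, 0.0335]
eef_rot: [-0.0, 0.635, 0.772, 0.0]
force: [0.2, -0.8, 0.3]
width: 0.0002
```

>>> apply_moves(steps=[[[0.01,0,0,0,0,0],[0.01,0,0,0,0,0],[0.01,0,0,0,0,0]]])

```text
time_s: 17.18
position: [0.6099, -0.0207, 0.0335]
eef_rot: [-0.0, 0.635, 0.772, 0.0]
force: [0.5, -0.0, -1.1]
width: 0.0001
```

>>> apply_moves(steps=[[[0.01,0,0,0,0,0],[0.01,0,0,0,0,0],[0.01,0,0,0,0,0]]])

```text
time_s: 17.55
position: [0.6096, -0.0192, 0.0335]
eef_rot: [-0.0, 0.635, 0.772, 0.0]
force: [-0.6, 0.0, 0.4]
width: -0.0
```

>>> apply_moves(steps=[[[0.01,0,0,0,0,0],[0.01,0,0,0,0,0],[0.01,0,0,0,0,0]]])

```text
time_s: 17.92
position: [0.6094, -0.0177, 0.0335]
eef_rot: [-0.0, 0.635, 0.772, 0.0]
force: [-0.1, -0.8, 0.2]
width: 0.0001
```

>>> apply_moves(steps=[[[0.01,0,0,0,0,0],[0.01,0,0,0,0,0],[0.01,0,0,0,0,0]]])

```text
time_s: 18.3
position: [0.6091, -0.0162, 0.0336]
eef_rot: [-0.0, 0.635, 0.772, 0.0]
force: [1.3, -0.2, -0.5]
width: 0.0001
```

```bash
python3 m.py
```

```text
wedge px [[357.95294189453125, 184.78823852539062], [390.0352783203125, 177.6588134765625], [395.02349853515625, 200.10586547851562], [362.941162109375, 207.23529052734375]] chest px [[214.69801330566406, 86.59934997558594], [339.2510070800781, 68.97392272949219], [358.71136474609375, 206.49366760253906], [234.15835571289062, 224.1190948486328]]
wedge corners [[0.6166, 0.0707, 0.003], [0.6293, 0.0026, 0.018], [0.5811, -0.0067, 0.018], [0.5678, 0.061, 0.003]]
tip [0.59218383 0.06585877 0.003     ] tail [ 0.60522708 -0.00202498  0.018     ] len 0.06912547022333816 yaw dir 100.87631724407633
chest rect mm ((694.3966064453125, 217.74713134765625), (289.70794677734375, 256.4251403808594), 6.775426387786865)
[[535.4000244140625, 328.0], [565.7000122070312, 73.30000305175781], [853.4000244140625, 107.5], [823.0999755859375, 362.20001220703125]]
```

>>> apply_moves(steps=[[[0.01,0,0,0,0,0],[0.01,0,0,0,0,0],[0.01,0,0,0,0,0]]])

```text
time_s: 18.73
position: [0.6088, -0.0148, 0.0335]
eef_rot: [-0.0, 0.635, 0.772, 0.0]
force: [-0.8, -0.7, 0.2]
width: 0.0001
```

>>> apply_moves(steps=[[[0.01,0,0,0,0,0],[0.01,0,0,0,0,0],[0.01,0,0,0,0,0]]])

```text
time_s: 19.1
position: [0.6085, -0.0133, 0.0336]
eef_rot: [-0.0, 0.635, 0.772, 0.0]
force: [-1.1, 0.4, 0.2]
width: 0.0001
```

>>> apply_moves(steps=[[[0.01,0,0,0,0,0],[0.01,0,0,0,0,0],[0.01,0,0,0,0,0]]])

```text
time_s: 19.48
position: [0.6082, -0.0118, 0.0336]
eef_rot: [-0.0, 0.635, 0.772, 0.0]
force: [-0.3, 0.7, 0.5]
width: 0.0004
```

>>> apply_moves(steps=[[[0.01,0,0,0,0,0],[0.01,0,0,0,0,0],[0.01,0,0,0,0,0]]])

```text
time_s: 19.85
position: [0.6079, -0.0104, 0.0336]
eef_rot: [-0.0, 0.635, 0.772, 0.0]
force: [-0.2, 0.8, 0.1]
width: -0.0003
```

>>> apply_moves(steps=[[[0.01,0,0,0,0,0],[0.01,0,0,0,0,0],[0.01,0,0,0,0,0]]])

```text
time_s: 20.23
position: [0.6076, -0.0089, 0.0335]
eef_rot: [-0.0, 0.635, 0.772, 0.0]
force: [-0.3, -0.4, 0.2]
width: 0.0
```

```bash
python3 m.py
python3 - <<'E'
from h import *
d=imaging.get_image("top"); cv2.imwrite("pics/t5.png",cv2.resize(d["img"][120:250,250:480,::-1],None,fx=3.4,fy=3.4))
d=imaging.get_image("wrist"); cv2.imwrite("pics/w5.png",d["img"][:,:,::-1])
E
```

```text
wedge px [[357.8727111816406, 184.39524841308594], [385.6923522949219, 178.5384979248047], [390.4668884277344, 201.21754455566406], [362.6472473144531, 207.0742950439453]] chest px [[214.69671630859375, 86.59009552001953], [339.24969482421875, 68.96466827392578], [358.71136474609375, 206.49365234375], [234.15838623046875, 224.11907958984375]]
wedge corners [[0.6174, 0.0709, 0.003], [0.6276, 0.012, 0.018], [0.5789, 0.0031, 0.018], [0.5682, 0.0616, 0.003]]
tip [0.59279162 0.06624907 0.003     ] tail [0.60327472 0.00752278 0.018     ] len 0.05965461451289813 yaw dir 100.12113606425471
chest rect mm ((694.4358520507812, 217.75177001953125), (289.78692626953125, 256.4251403808594), 6.775426387786865)
[[535.4000244140625, 328.0], [565.7000122070312, 73.30000305175781], [853.4000244140625, 107.5], [823.2000122070312, 362.20001220703125]]
```

View pics/t5.png

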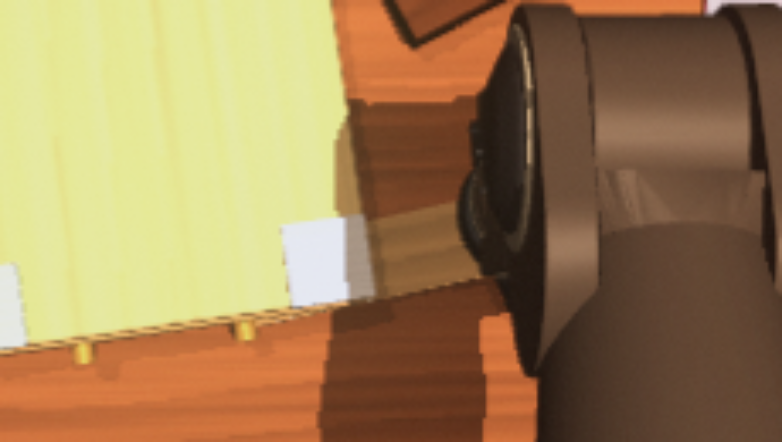

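View pics/w5.png

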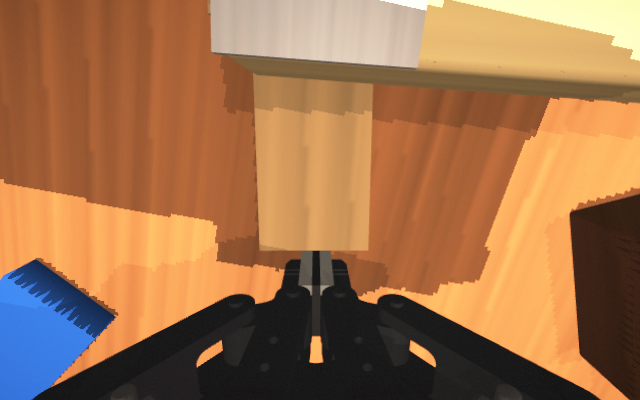

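>>> apply_moves(steps=[[[0.01,0,0,0,0,0],[0.01,0,0,0,0,0],[0.01,0,0,0,0,0]]])

```text
time_s: 20.75
position: [0.6073, -0.0074, 0.0335]
eef_rot: [-0.0, 0.635, 0.772, 0.0]
force: [0.4, 0.4, -0.4]
width: -0.0001
```

>>> apply_moves(steps=[[[0.01,0,0,0,0,0],[0.01,0,0,0,0,0],[0.01,0,0,0,0,0]]])

```text
time_s: 21.12
position: [0.607, -0.006, 0.0335]
eef_rot: [-0.0, 0.635, 0.772, 0.0]
force: [0.2, -0.3, 0.4]
width: -0.0002
```

>>> apply_moves(steps=[[[0.01,0,0,0,0,0],[0.01,0,0,0,0,0],[0.01,0,0,0,0,0]]])

```text
time_s: 21.5
position: [0.6068, -0.0045, 0.0336]
eef_rot: [0.0, 0.635, 0.772, 0.0]
force: [-0.5, -1.3, 0.1]
width: -0.0002
```

>>> apply_moves(steps=[[[0.007,0,0,0,0,0],[0.007,0,0,0,0,0],[0.007,0,0,0,0,0]]])

```text
time_s: 21.88
position: [0.6066, -0.0037, 0.0336]
eef_rot: [0.0, 0.635, 0.772, -0.0]
force: [0.6, -2.4, -0.8]
width: -0.0003
```

>>> apply_moves(steps=[[[0.007,0,0,0,0,0],[0.007,0,0,0,0,0],[0.007,0,0,0,0,0]]])

```text
time_s: 22.25
position: [0.6064, -0.0029, 0.0336]
eef_rot: [0.0, 0.635, 0.772, -0.0]
force: [0.6, -4.9, -0.4]
width: 0.0003
```

>>> apply_moves(steps=[[[0.007,0,0,0,0,0],[0.007,0,0,0,0,0],[0.007,0,0,0,0,0]]])

```text
time_s: 22.62
position: [0.6063, -0.0022, 0.0336]
eef_rot: [0.001, 0.636, 0.772, -0.001]
force: [1.5, -5.8, -0.1]
width: 0.0001
```

```bash
python3 m.py|tail -2
python3 - <<'E'
from h import *
for i in range(3):
    d=imaging.get_image("top"); print(status.read_state()["force"].round(2))
cv2.imwrite("pics/t6.png",cv2.resize(d["img"][120:250,250:480,::-1],None,fx=3.4,fy=3.4))
E
```

```text
chest rect mm ((694.3828125, 217.7454833984375), (289.47454833984375, 256.4251403808594), 6.775426387786865)
[[535.5, 328.0], [565.7999877929688, 73.4000015258789], [853.2000122070312, 107.5], [823.0, 362.1000061035156]]
[ 0.97 -6.45  0.13]
[ 1.2  -6.57 -0.72]
[ 1.23 -7.04 -0.04]
```

View pics/t6.png

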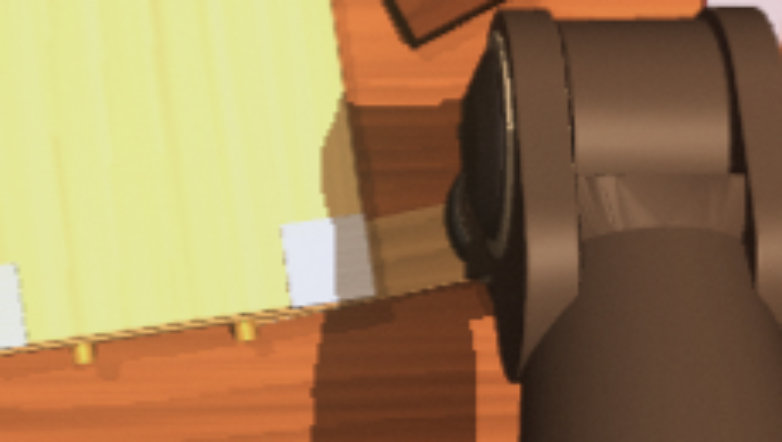

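The wedge is snug at 6–7 N and the chest hasn't moved. I'll back off, lift, and go back to the plate.

>>> apply_moves(steps=[[[-0.05,0,0,0,0,0],[-0.1,0,0,0,0,0],[-0.15,0,-0.2,0,0,0],[-0.15,0,-0.5,0,0,0],[-0.15,0,-0.6,0,0,0]]])

```text
time_s: 23.45
position: [0.6118, -0.0237, 0.1265]
eef_rot: [0.001, 0.635, 0.772, 0.002]
force: [0.0, 1.4, 0.2]
width: 0.0002
```

```bash
python3 go.py .589 .0993 .12 97
python3 - <<'E'
from h import *
d=imaging.get_image("wrist"); cv2.imwrite("pics/w7.png",d["img"][:,:,::-1])
d=imaging.get_image("top"); cv2.imwrite("pics/t7.png",cv2.resize(d["img"][120:250,250:480,::-1],None,fx=3.4,fy=3.4))
E
```

```text
t 23.45 pos [ 0.6118 -0.0237  0.1265] F [0.05 1.4  0.25] j [-0.04  0.31 -0.08  1.17  0.    1.34]
shift units [0.834 0.008 0.043] turn units [ 0.003 -0.     0.045]
```

View pics/w7.png

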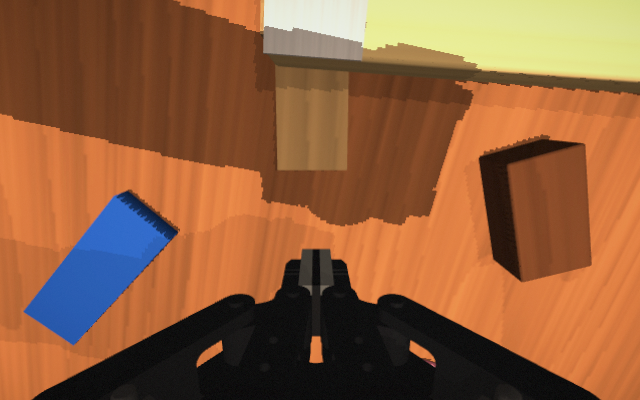

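The wedge is seated under the plate corner, with its tail at (312,170), and it stayed put when released. Next is the final press.

>>> apply_moves(steps=[[[0.25,0,0,0,0,0.02],[0.5,0,0,0,0,0.045],[0.75,0.005,0,0,0,0.045],[0.835,0.008,0,0,0,0.045],[0.835,0.008,0.1,0,0,0.045]]])

```text
time_s: 24.18
position: [0.5878, 0.1002, 0.1079]
eef_rot: [0.0, 0.662, 0.75, 0.0]
force: [-0.3, -0.4, -1.1]
width: -0.0002
```

```bash
python3 go.py .589 .0993 .095 97
```

```text
t 24.175 pos [0.5878 0.1002 0.1079] F [-0.32 -0.36 -1.11] j [ 0.17  0.29 -0.15  1.12 -0.    1.61]
shift units [-0.007  0.007  0.086] turn units [0.001 0.    0.002]
```

>>> apply_moves(steps=[[[-0.005,0.005,0.03,0,0,0],[-0.005,0.005,0.06,0,0,0],[-0.005,0.005,0.07,0,0,0],[-0.005,0.005,0.07,0,0,0]]])

```text
time_s: 24.68
position: [0.5885, 0.0985, 0.0981]
eef_rot: [0.0, 0.663, 0.749, 0.0]
force: [-0.6, 0.3, -0.1]
width: 0.0001
```

>>> apply_moves(steps=[[[0,0,0.01,0,0,0],[0,0,0.02,0,0,0],[0,0,0.02,0,0,0],[0,0,0.02,0,0,0]]])

```text
time_s: 25.18
position: [0.5884, 0.099, 0.0951]
eef_rot: [0.0, 0.662, 0.749, 0.0]
force: [-0.5, 0.0, 0.0]
width: 0.0
```

>>> apply_moves(steps=[[[0,0,0.01,0,0,0],[0,0,0.01,0,0,0],[0,0,0.01,0,0,0]]])

```text
time_s: 25.55
position: [0.5883, 0.0989, 0.0935]
eef_rot: [-0.0, 0.662, 0.749, -0.0]
force: [-0.2, -1.0, -0.0]
width: -0.0001
```

>>> apply_moves(steps=[[[0,0,0.01,0,0,0],[0,0,0.01,0,0,0],[0,0,0.01,0,0,0]]])

```text
time_s: 25.92
position: [0.5884, 0.099, 0.0921]
eef_rot: [0.0, 0.662, 0.749, 0.0]
force: [0.6, 0.1, 0.3]
width: -0.0004
```

>>> apply_moves(steps=[[[0,0,0.01,0,0,0],[0,0,0.01,0,0,0],[0,0,0.01,0,0,0]]])

```text
time_s: 26.3
position: [0.5885, 0.0989, 0.092]
eef_rot: [0.0, 0.662, 0.749, 0.0]
force: [-3.3, -0.3, 8.6]
width: 0.0001
```

>>> apply_moves(steps=[[[0,0,0.01,0,0,0],[0,0,0.01,0,0,0],[0,0,0.01,0,0,0]]])

```text
time_s: 26.68
position: [0.5884, 0.0989, 0.0919]
eef_rot: [0.001, 0.662, 0.749, 0.001]
force: [-6.7, -1.6, 17.8]
width: 0.0001
```

>>> apply_moves(steps=[[[0,-0.004,0,0,0,0],[0,-0.004,0,0,0,0],[0,-0.004,0,0,0,0],[0,-0.004,0,0,0,0]]])

```text
time_s: 27.18
position: [0.5884, 0.0989, 0.0918]
eef_rot: [0.001, 0.662, 0.749, 0.001]
force: [-4.5, -0.3, 16.4]
width: 0.0
```

```bash
python3 m.py|tail -2
python3 - <<'E'
from h import *
for i in range(4):
    d=imaging.get_image("side"); s=status.read_state(); print(s["force"].round(2),s["position"].round(4))
cv2.imwrite("pics/s8.png",cv2.resize(d["img"][120:300,180:420,::-1],None,fx=3.3,fy=3.3))
d=imaging.get_image("top"); cv2.imwrite("pics/t8.png",d["img"][:,:,::-1])
E
```

```text
chest rect mm ((694.3119506835938, 217.72425842285156), (290.3129577636719, 255.46173095703125), 6.522148132324219)
[[535.5999755859375, 328.1000061035156], [564.5999755859375, 74.30000305175781], [853.0, 107.30000305175781], [824.0, 361.1000061035156]]
[-4.69 -0.31 16.47] [0.5884 0.0989 0.0919]
[-4.72 -0.68 15.96] [0.5884 0.0989 0.0918]
[-3.81 -0.3  17.02] [0.5884 0.0989 0.0918]
[-5.29 -1.41 15.82] [0.5884 0.0989 0.0918]
```

View pics/s8.png

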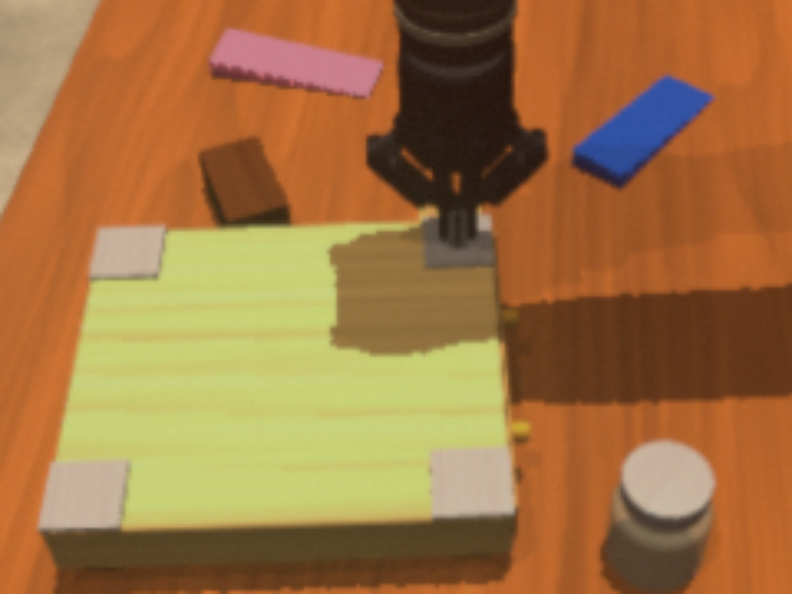

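View pics/t8.png

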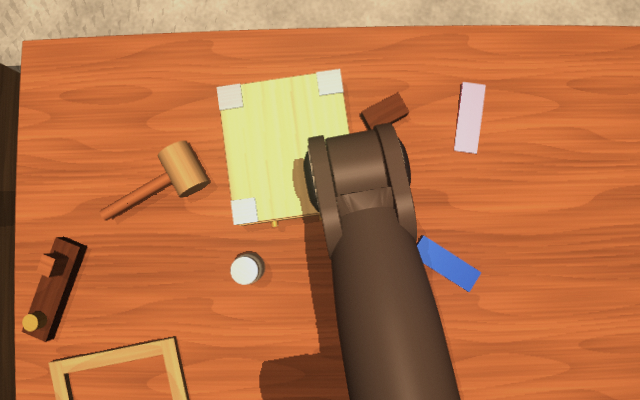

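The plate holds at TCP z 0.0918 under about 16 N, where unwedged it sank to 0.083. In the side view the chest sits exactly where it was in `s1.png` (corners at (95,230), (45,527) and (513,515)), and nothing else has moved. I'm handing in.

Run:
```python
from cell import robot,status
print(robot.job_done()); s=status.read_state(); print(s["time_s"],s["force"],s["position"])
```

```text
the job is handed in; nothing more can be done
None
the job is handed in; nothing more can be done
```

I wedged the chest and handed the job in while still pressing firmly on the steel plate. It took about 28 of the 72 s, and no verdict was reported.

- **Rock test:** I pressed the plate above the short foot. The corner gave way at about 1.5–2 N, dropped about 8–9 mm onto the bench, and the chest was back level in its place once I let go.
- **Wedging:** With closed fingertips I pushed the wood wedge thin end first under that foot. It slid freely until it met the foot, then firmed up to about 6–7 N, and I stopped there.
- **Final press:** The plate held at full height under about 16 N down (TCP z 0.092, against 0.083 when it rocked). About 4–5 N of sideways push remained.
- **Camera checks:** The chest, jar, offcut, mallet and look-alike wedges showed no movement.

**Checks that disagreed:**
- I first expected the wedge to go in about 45 mm, but it went in nearly 70 mm, so the gap was nearer 9–10 mm.
- My chest-outline fit shifted by up to 0.5° in later frames. I put this down to the arm's shadow and the arm hiding that corner, because the fitted centre and the visible corners had not moved.
- The wedge sits about 4° askew to the chest.

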